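Stand the ballasted lamp column on its base

ROBOT

A 6-joint arm with a two-finger parallel gripper is mounted at the origin on the work surface. World frame = base frame: x ahead of the robot, y to its left, z up, the work surface at z = 0. Lengths are in mm, angles in rad, forces in N, time in s.
With the tool pointing down it reaches from about 275 to 1000 mm from the base axis. Payload 8.4 kg.
Tool frame: the origin (TCP) lies midway between the tips of the shut fingers; the grasp point (between the pads) lies 19 mm behind it; z points along the fingers, y is the line along which they close (so a half turn about z gives the same grasp; the last joint's range is limited). The gripper opens to 85 mm and grips with 20 to 120 N. Pads are 22 mm wide; open, the fingers measure 114 mm over their backs; the gripper's body (76 mm by 85 mm) begins 54 mm behind the grasp point. The pads swing forward as they close: fully open they stand 13 mm farther back than shut.
Start: joints at [1.197, 0.353, 1.633, -0, 1.155, -0.002], TCP at [227.057, 582.3, 202.481] pointing down, gripper open.
Joint ranges: [-2.63, 2.63], [-0.92, 2.1], [0.06, 2.66], [-1.3, 4.44], [0, 2.69], [-3.02, 3.02]. Speed limits (rad/s): [2.22, 2.22, 2.79, 3.14, 3.14, 3.14].

INTERFACE

Orientations are given as [roll, pitch, yaw] about the fixed x, y, z axes, in that order (R = Rz(yaw) Ry(pitch) Rx(roll)).
In Python, from rig import r, imaging gives the robot as it stands. The module is installed in compiled form; this text tells all that it offers.
- The arm moves only by the tool arm_command, never from a script. Its argument "deltas" is a list of rows, each an object of numbers: "hand": the finger opening in mm, from 0 to 85.4; "tx", "ty", "tz": the shift along the tool's x, y, z in mm; "wx", "wy", "wz": the turn, a rotation vector about the tool's x, y, z in rad. A call has 1 to 8 rows; each row shifts and turns the commanded pose from where the row before left it, along the tool's axes as they then stand; what a row does not reach is not made up. A row lasts 1/8 s, in which the tool goes at most 62.5 mm and 10.7 degrees, less where a joint would pass 70% of its speed; a pose out of reach is approached as far as the arm can. A call with a gripper value outside its range is refused whole. The fingers move at their own pace and stop on an object; "squeeze" is the grip in N (left out, the last holds). Time passes only in rows, so rows that do not move let the fingers close. It gives the time, the measured TCP pose, the force, the opening and the grip force at its end, in the units of the state.
- r.sense(): the state, without advancing time (a new reading comes with each control period).
- imaging.grab_frame(name): name is "scene" or "top"; returns a dict with "image" (420x560x3 uint8, red, green, blue), "mtx" (3x3 intrinsics, pixels), "world_to_cam" (4x4, takes a point from world to camera coordinates). Camera axes: x right, y up, looking along -z (the intrinsics and any distortion apply to the point x, -y, -z); pixel columns grow to the right and rows downward; lengths in mm; the calibration is good to about 2 mm. A picture is of the moment at which its call begins. There is no depth.
- r.sign_off(): hands the job in; it is judged then, once.
The state is a dict: "clock": time; "qpos": joint angles; "qvel": joint speeds; "joint_efforts": joint torques, N m; "eef_pos": TCP position; "tcp_rot": TCP orientation; "contact_force": force on the tool from outside, world axes, zero at the start; "wrist_torque": the same for the moment, N m; "opening": opening from 0.0 (shut) to 1.0 (fully open); "grasp_force": force on a finger pad.
Only numpy, scipy, OpenCV 4.12 (cv2) and the standard library are available. Lean on these libraries where they do the work, as an engineer would, in place of code of your own. Each camera call takes 0.05 s, during which the arm holds its last target. There are 200 camera calls.

TASK

Take the lamp column that lies on the left of the bench, find by feel which of its ends is the heavy, ballasted one, and stand it heavy end down on the lamp base, inside the pencilled outline: centred, square with the base's sides and upright. Set it down gently and let go. The other column, on the right, is still drying: leave it alone, and do not knock over or push away the base or the other things on the bench.

Things in the scene. Friction and masses are not known exactly. Their poses are not given: they have to be found in the camera images.
- column_mid (a point): Centre of the lamp column to use: plain pale hardwood bar, 170 x 50 x 50 mm, about 0.67 kg (+-15 %), lying on the left of the bench; x along its length, z up as it lies. A steel ballast is closed up inside one end (x may point to it or away), so it balances about 25 mm from its middle, towards the heavy end. Both ends look alike: only feeling tells; held by its middle, that end weighs down.
- twin_mid (a point): Centre of a second column that looks the same, 170 x 50 x 50 mm, lying on the right of the bench (y below -0.15 m), x along its length. Still drying: leave it.
- base_top (a point): Lamp base: a loose square hardwood block, 120 x 120 x 30 mm, 0.42 kg, lying flat on the bench between the columns. This point is the centre of its top face, where a dark 12 mm bore shows; x and y run square to its sides, z up. A pencilled 50 x 50 mm square round this point, parallel to the sides, is the outline of the column's foot.
- glue_mid (a point): White glue bottle standing on the bench, 60 mm across and 150 mm tall; this point is half-way up. Leave it.
- sanding_block_mid (a point): Cork sanding block, 115 x 65 x 40 mm; this point is its centre, x along its length. Leave it.
- square_mid (a point): Try square lying flat: dark wooden stock 22 x 115 x 22 mm along y, centred on this point, and a thin steel blade 170 mm long that leaves one end of the stock (its -y end) towards x. Leave it.
- plane_mid (a point): Steel block plane, 165 x 52 x 55 mm, length along x; this point is its centre. Leave it.
- tape_mid (a point): Tape measure, 66 x 34 x 60 mm; this point is its centre. Leave it.
- offcut_mid (a point): Dark wood offcut, 110 x 45 x 22 mm; this point is its centre. Leave it.
Things that resemble listed ones, but are neither listed nor needed, are in the scene too. Leave any purple or red look-alike of the part that bears column_mid alone.

How it is judged (in metres and radians):
At the end, for the whole second after the job is handed in: The column stands on the base, heavy end (ballast) down: within 3 mm of its centre, sides parallel within 0.06 rad, upright within 0.03 rad, resting on its top. The base lies flat within 60 mm of where it was; the other column lies on the right, moved under 10 mm (horizontal distance between column_mid and base_top below 0.003 m and (angle between the y axis of column_mid and the x axis of base_top, either way round below 0.06 rad or angle between the y axis of column_mid and the y axis of base_top, either way round below 0.06 rad) and angle between the x axis of column_mid and the z axis of base_top, either way round below 0.03 rad and z of column_mid in the frame of base_top between 0.082 and 0.088 m and z of ballast_mid in the frame of base_top below 0.06 m and angle between base_top's own z axis and vertical below 0.03 rad and height (world z) of base_top below 0.034 m and distance of base_top from where it was at the start of the episode below 0.06 m and height (world z) of twin_mid below 0.03 m and world y of twin_mid below -0.15 m and distance of twin_mid from where it was at the start of the episode below 0.01 m); the robot touches nothing.
It fails at once if the column is dropped or slammed on the base (over 60 N between them) (contact force between column and base above 60 N).
It fails at once if the glue bottle is knocked over or pushed away (over 30 mm) (distance of glue_mid from where it was at the start of the episode above 0.03 m or angle between glue_mid's own z axis and vertical above 0.5 rad).
It fails at once if the sanding block, try square, block plane, tape measure or offcut is pushed away (over 30 mm) (distance of any of sanding_block_mid, square_mid, plane_mid, tape_mid, offcut_mid from where it was at the start of the episode above 0.03 m).
It also fails if it takes over 61 s, if anything falls off the work surface, if the arm or the gripper's body presses on something with over 40 N, if the wrist force passes 120 N, or if a joint passes its speed limit or range.

## Working session

There is one attempt and no reset: what is moved stays moved. The work goes in short steps, Python scripts to look and compute and a tool call to move; the robot and the scene stay as the last step left them, time stands still between calls to the robot, and variables do not carry over. Pictures are saved under pics/ and viewed, at most 10 in all, crops included, and the job is handed in when it is done.

Besides the shell and the picture viewer there is one more tool, called as name(argument=value, ...), one argument or row to a line, values as JSON. arm_command: Moves the arm, as the interface text tells. Its arguments: {"type":"object","properties":{"deltas":{"type":"array"},"squeeze":{"type":"number"}},"required":["deltas"]}

```bash
mkdir -p pics; python3 - <<'E'
from rig import r, imaging
import cv2,pickle
d={}
for n in("scene","top"):
    f=imaging.grab_frame(n); d[n]=f
    cv2.imwrite(f"pics/{n}0.png",f["image"][:,:,::-1]); print(n,f.keys(),f["mtx"],f["world_to_cam"])
pickle.dump(d,open("f0.pkl","wb"))
print(r.sense())
E
```

```text
scene dict_keys(['image', 'mtx', 'world_to_cam']) [[444.88719971   0.         277.44758215]
 [  0.         444.88719971 204.88848427]
 [  0.           0.           1.        ]] [[-8.27514325e-01  5.61238339e-01 -1.52173699e-02  3.97509477e+02]
 [-4.03652093e-01 -5.75886209e-01  7.10929013e-01  2.04027278e+02]
 [ 3.90237145e-01  5.94446466e-01  7.03099118e-01 -1.56194497e+03]
 [ 0.00000000e+00  0.00000000e+00  0.00000000e+00  1.00000000e+00]]
top dict_keys(['image', 'mtx', 'world_to_cam']) [[485.49266309   0.         274.3579203 ]
 [  0.         485.49266309 207.50239259]
 [  0.           0.           1.        ]] [[ 1.72811167e-03 -9.99910141e-01  1.32937208e-02  8.28423691e+01]
 [ 9.97110829e-01  2.73250821e-03  7.59113141e-02 -5.66577328e+02]
 [-7.59408180e-02  1.31241297e-02  9.97025952e-01 -1.40590705e+03]
 [ 0.00000000e+00  0.00000000e+00  0.00000000e+00  1.00000000e+00]]
{'clock': 0.1, 'qpos': array([ 1.19662726e+00,  3.53585455e-01,  1.63405239e+00, -4.24185255e-05,
        1.15520992e+00, -2.40558302e-03]), 'qvel': array([ 0.00023562, -0.00116575, -0.00351908, -0.00297028, -0.0005256 ,
        0.00090898]), 'joint_efforts': array([ 7.40929681e-04, -6.06358767e+01, -3.42820072e+01,  1.18241819e-04,
        3.85265710e-03, -5.23724466e-06]), 'eef_pos': array([226.88432344, 581.86760957, 201.83583772]), 'tcp_rot': array([-3.14033746e+00,  3.57669611e-05,  2.76984634e+00]), 'contact_force': array([ 0.70049627, -0.0912132 , -1.11260584]), 'wrist_torque': array([ 0.01597638, -0.03552405, -0.01114289]), 'grasp_force': 0.0, 'opening': 0.9958015837023143}
```

View pics/scene0.png

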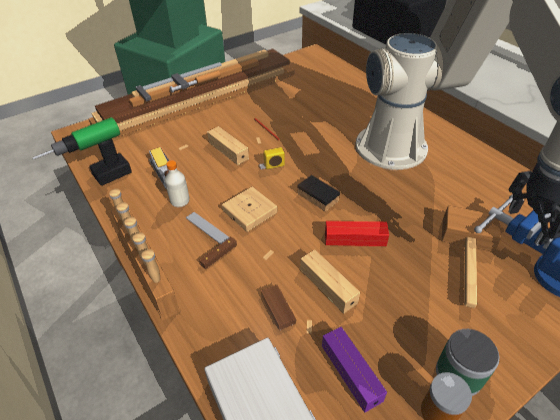

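View pics/top0.png

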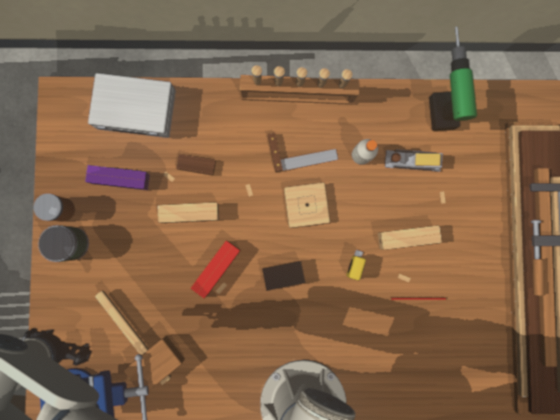

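The top view shows the column at about (187,212), the base at (307,205) and the twin at (411,237). The glue bottle is at (366,152), with the red and purple decoys at (215,270) and (117,177). I'll enlarge the column and base.

```bash
python3 - <<'E'
import cv2,pickle,numpy as np
d=pickle.load(open("f0.pkl","rb"))
t=d["top"]["image"][:,:,::-1]; s=d["scene"]["image"][:,:,::-1]
k=dict(fx=5,fy=5,interpolation=cv2.INTER_CUBIC)
a=cv2.resize(t[175:235,150:225],None,**k); b=cv2.resize(t[175:235,270:345],None,**k)
c=cv2.resize(s[245:315,290:365],None,**dict(k,fx=4,fy=4)); e=cv2.resize(s[180:235,215:280],None,**dict(k,fx=5,fy=5))
im=np.zeros((600,750,3),np.uint8)
im[:300,:375]=a; im[:300,375:]=b; im[300:580,:300]=c; im[300:575,400:725]=e
cv2.imwrite("pics/crop.png",im)
E
```

```text
(no output)
```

View pics/crop.png

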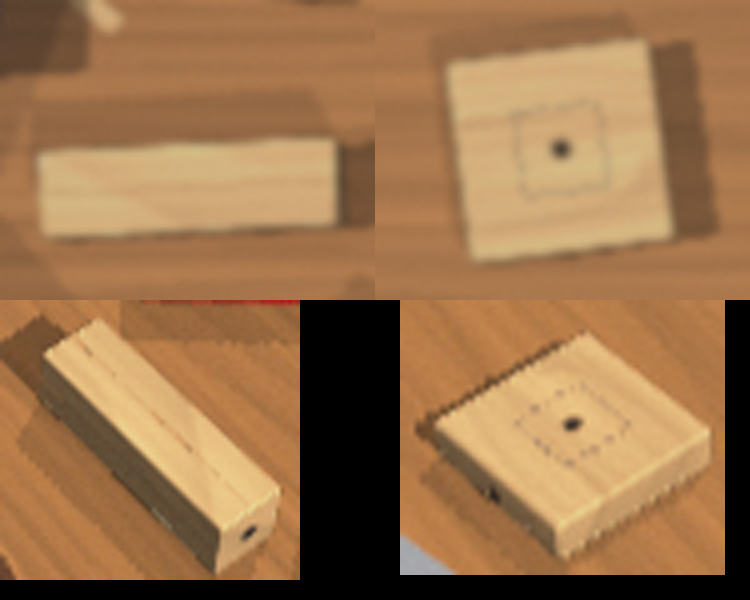

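The crop gives all four corners of the column's top face and of the base's top face in both views, plus the bore.

```bash
cat > h.py <<'E'
import numpy as np
def ray(f,uv,z):
    M=f["world_to_cam"];K=f["mtx"];R=M[:3,:3];c=-R.T@M[:3,3];out=[]
    for u,v in np.atleast_2d(uv):
        d=R.T@np.array([(u-K[0,2])/K[0,0],-(v-K[1,2])/K[1,1],-1]); out.append(c+d*(z-c[2])/d[2])
    return np.array(out)
def uncrop(p,o,s,off): return (np.array(p,float)-o+.5)/s-.5+np.array(off)
E
python3 - <<'E'
import pickle,numpy as np
from h import *
d=pickle.load(open("f0.pkl","rb"));T,S=d["top"],d["scene"]
for nm,f,p,z in [("colT",T,uncrop([(38,152),(335,138),(336,227),(43,238)],(0,0),5,(150,175)),50),
 ("colS",S,uncrop([(45,354),(97,319),(280,489),(219,528)],(0,300),4,(290,245)),50),
 ("baseT",T,uncrop([(447,65),(647,40),(673,237),(471,260)],(375,0),5,(270,175)),30),
 ("baseS",S,uncrop([(435,425),(585,333),(710,432),(557,528)],(400,300),5,(215,180)),30),
 ("boreT",T,uncrop([(561,149)],(375,0),5,(270,175)),30),("boreS",S,uncrop([(572,424)],(400,300),5,(215,180)),30)]:
    w=ray(f,p,z)[:,:2]; print(nm,w.round(1).tolist(),"c",w.mean(0).round(1))
    if len(w)==4:
        e=np.roll(w,-1,0)-w; print("  len",np.linalg.norm(e,axis=1).round(1),"ang",np.arctan2(e[:,1],e[:,0]).round(3))
for n,p in dict(glue=(366,152,75),square=(310,160,5),stock=(275,152,22),offcut=(196,164,22),sand=(284,275,40),tape=(357,266,60),red=(215,270,50),twin=(411,237,50)).items():
    print(n,ray(T,[p[:2]],p[2])[0].round())
E
```

```text
colT [[570.5, 420.9], [579.0, 250.7], [527.8, 249.6], [521.1, 417.0]] c [549.6 334.6]
  len [170.4  51.3 167.6  49.6] ang [-1.521 -3.12   1.611  0.078]
colS [[576.6, 251.3], [531.2, 247.3], [521.3, 415.9], [569.4, 416.1]] c [549.6 332.7]
  len [ 45.6 168.9  48.1 164.9] ang [-3.053e+00  1.629e+00  3.000e-03 -1.527e+00]
baseT [[624.3, 56.1], [639.4, -61.4], [523.7, -75.9], [510.0, 42.1]] c [574.4  -9.8]
  len [118.4 116.6 118.8 115.1] ang [-1.443 -3.017  1.686  0.122]
baseS [[640.8, -59.3], [524.5, -77.1], [509.8, 39.7], [624.5, 53.9]] c [574.9 -10.7]
  len [117.6 117.8 115.5 114.4] ang [-2.989  1.696  0.123 -1.428]
boreT [[575.1, -10.6]] c [575.1 -10.6]
boreS [[573.3, -13.1]] c [573.3 -13.1]
glue [ 722. -177.   75.]
square [711. -23.   5.]
stock [731.  83.  22.]
offcut [694. 316.  22.]
sand [371.  56.  40.]
tape [ 398. -150.   60.]
red [385. 253.  50.]
twin [ 480. -309.   50.]
```

```bash
cat >> h.py <<'E'
from scipy.spatial.transform import Rotation as Ro
import json
def plan(p0,e0,p1,R1,n):
    """n equal rows from pose to pose (shift in tool axes before the row's turn)"""
    R=Ro.from_euler('xyz',e0); w=(R.inv()*R1).as_rotvec()/n; s=(np.array(p1)-p0)/n; rows=[]
    for i in range(n):
        t=R.inv().apply(s); v=dict(zip(["tx","ty","tz","wx","wy","wz"],[*t.round(1),*w.round(4)]))
        rows.append({k:float(x) for k,x in v.items() if abs(x)>1e-3}); R=R*Ro.from_rotvec(w)
    print(json.dumps(rows))
E
python3 - <<'E'
from rig import r
from h import *
s=r.sense()
plan([227.1,582.3,202.5],[np.pi,0,2.77],[550,334,110],Ro.from_euler('xyz',[np.pi,0,1.618]),8)
E
```

```text
[{"tx": -48.9, "ty": -14.3, "tz": 11.6, "wz": 0.144}, {"tx": -50.4, "ty": -7.1, "tz": 11.6, "wz": 0.144}, {"tx": -50.9, "ty": 0.2, "tz": 11.6, "wz": 0.144}, {"tx": -50.4, "ty": 7.5, "tz": 11.6, "wz": 0.144}, {"tx": -48.8, "ty": 14.7, "tz": 11.6, "wz": 0.144}, {"tx": -46.2, "ty": 21.5, "tz": 11.6, "wz": 0.144}, {"tx": -42.6, "ty": 27.9, "tz": 11.6, "wz": 0.144}, {"tx": -38.1, "ty": 33.7, "tz": 11.6, "wz": 0.144}]
```

arm_command(
  deltas=[
    {"hand": 85,"tx": -48.9,"ty": -14.3,"tz": 11.6,"wz": 0.144},
    {"tx": -50.4,"ty": -7.1,"tz": 11.6,"wz": 0.144},
    {"tx": -50.9,"ty": 0.2,"tz": 11.6,"wz": 0.144},
    {"tx": -50.4,"ty": 7.5,"tz": 11.6,"wz": 0.144},
    {"tx": -48.8,"ty": 14.7,"tz": 11.6,"wz": 0.144},
    {"tx": -46.2,"ty": 21.5,"tz": 11.6,"wz": 0.144},
    {"tx": -42.6,"ty": 27.9,"tz": 11.6,"wz": 0.144},
    {"tx": -38.1,"ty": 33.7,"tz": 11.6,"wz": 0.144},
  ],
)

```text
schema error: expected keys hand, tx, ty, tz, wx, wy, wz
```

arm_command(
  deltas=[
    {},
    {},
  ],
)

```text
schema error: expected keys hand, tx, ty, tz, wx, wy, wz
```

arm_command(
  deltas=[
    {"hand": 85,"tx": -48.9,"ty": -14.3,"tz": 11.6,"wx": 0,"wy": 0,"wz": 0.144},
    {"hand": 85,"tx": -50.4,"ty": -7.1,"tz": 11.6,"wx": 0,"wy": 0,"wz": 0.144},
    {"hand": 85,"tx": -50.9,"ty": 0.2,"tz": 11.6,"wx": 0,"wy": 0,"wz": 0.144},
    {"hand": 85,"tx": -50.4,"ty": 7.5,"tz": 11.6,"wx": 0,"wy": 0,"wz": 0.144},
    {"hand": 85,"tx": -48.8,"ty": 14.7,"tz": 11.6,"wx": 0,"wy": 0,"wz": 0.144},
    {"hand": 85,"tx": -46.2,"ty": 21.5,"tz": 11.6,"wx": 0,"wy": 0,"wz": 0.144},
    {"hand": 85,"tx": -42.6,"ty": 27.9,"tz": 11.6,"wx": 0,"wy": 0,"wz": 0.144},
    {"hand": 85,"tx": -38.1,"ty": 33.7,"tz": 11.6,"wx": 0,"wy": 0,"wz": 0.144},
  ],
)

```text
clock: 1.1
eef_pos: [551.0, 332.6, 109.0]
tcp_rot: [-3.141, 0.0, 1.613]
contact_force: [0.5, 1.0, 0.8]
opening: 0.994
grasp_force: 0.0
```

arm_command(
  deltas=[
    {"hand": 85,"tx": 0,"ty": 0,"tz": 0,"wx": 0,"wy": 0,"wz": 0},
    {"hand": 85,"tx": 0,"ty": 0,"tz": 0,"wx": 0,"wy": 0,"wz": 0},
  ],
)

```text
clock: 1.35
eef_pos: [549.4, 333.8, 109.3]
tcp_rot: [-3.141, 0.0, 1.618]
contact_force: [-0.3, -0.2, -0.2]
opening: 0.994
grasp_force: 0.0
```

```bash
cat >> h.py <<'E'
def show():
    from rig import r
    s=r.sense(); print({k:(np.round(v,3).tolist() if hasattr(v,'__len__') else round(v,3)) for k,v in s.items() if k not in("qvel","joint_efforts")}); return s
E
sed -i 's/ if abs(x)>1e-3}/}/; s/rows.append({k/rows.append({"hand":0,**{k/; s/items()});/items()}});/' h.py; python3 -c "
from h import *
show()"
```

```text
{'clock': 1.35, 'qpos': [0.543, 0.476, 1.67, 0.0, 0.996, 0.496], 'eef_pos': [549.442, 333.758, 109.331], 'tcp_rot': [-3.141, 0.0, 1.618], 'contact_force': [-0.294, -0.171, -0.243], 'wrist_torque': [0.025, -0.02, -0.03], 'grasp_force': 0.0, 'opening': 0.994}
```

arm_command(
  deltas=[
    {"hand": 85,"tx": 0,"ty": 0,"tz": 30,"wx": 0,"wy": 0,"wz": 0},
    {"hand": 85,"tx": 0,"ty": 0,"tz": 35,"wx": 0,"wy": 0,"wz": 0},
    {"hand": 85,"tx": 0,"ty": 0,"tz": 25,"wx": 0,"wy": 0,"wz": 0},
    {"hand": 85,"tx": 0,"ty": 0,"tz": 11,"wx": 0,"wy": 0,"wz": 0},
    {"hand": 40,"tx": 0,"ty": 0,"tz": 0,"wx": 0,"wy": 0,"wz": 0},
    {"hand": 40,"tx": 0,"ty": 0,"tz": 0,"wx": 0,"wy": 0,"wz": 0},
    {"hand": 40,"tx": 0,"ty": 0,"tz": 0,"wx": 0,"wy": 0,"wz": 0},
    {"hand": 40,"tx": 0,"ty": 0,"tz": 0,"wx": 0,"wy": 0,"wz": 0},
  ],
  squeeze=80,
)

```text
clock: 2.35
eef_pos: [550.3, 334.6, 10.6]
tcp_rot: [3.14, -0.001, 1.618]
contact_force: [-2.6, 0.8, 5.7]
opening: 0.554
grasp_force: 82.8
```

arm_command(
  deltas=[
    {"hand": 40,"tx": 0,"ty": 0,"tz": 0,"wx": 0,"wy": 0,"wz": 0},
    {"hand": 40,"tx": 0,"ty": 0,"tz": 0,"wx": 0,"wy": 0,"wz": 0},
    {"hand": 40,"tx": 0,"ty": 0,"tz": -10,"wx": 0,"wy": 0,"wz": 0},
    {"hand": 40,"tx": 0,"ty": 0,"tz": -20,"wx": 0,"wy": 0,"wz": 0},
    {"hand": 40,"tx": 0,"ty": 0,"tz": -10,"wx": 0,"wy": 0,"wz": 0},
    {"hand": 40,"tx": 0,"ty": 0,"tz": 0,"wx": 0,"wy": 0,"wz": 0},
    {"hand": 40,"tx": 0,"ty": 0,"tz": 0,"wx": 0,"wy": 0,"wz": 0},
    {"hand": 40,"tx": 0,"ty": 0,"tz": 0,"wx": 0,"wy": 0,"wz": 0},
  ],
  squeeze=80,
)

```text
clock: 3.35
eef_pos: [549.5, 333.6, 48.0]
tcp_rot: [-3.141, 0.001, 1.618]
contact_force: [0.1, -0.3, -7.9]
opening: 0.554
grasp_force: 84.0
```

```bash
python3 -c "
from h import *
show()
from rig import imaging
for i in range(4): imaging.grab_frame('top'); show()"
```

```text
{'clock': 3.35, 'qpos': [0.543, 0.552, 1.705, 0.0, 0.886, 0.496], 'eef_pos': [549.478, 333.57, 48.012], 'tcp_rot': [-3.141, 0.001, 1.618], 'contact_force': [0.139, -0.323, -7.905], 'wrist_torque': [-0.138, -0.057, -0.045], 'grasp_force': 83.962, 'opening': 0.554}
{'clock': 3.4, 'qpos': [0.543, 0.552, 1.705, 0.0, 0.886, 0.496], 'eef_pos': [549.522, 333.594, 48.019], 'tcp_rot': [-3.141, 0.001, 1.618], 'contact_force': [0.847, 0.359, -7.599], 'wrist_torque': [-0.18, -0.08, -0.021], 'grasp_force': 83.961, 'opening': 0.554}
{'clock': 3.45, 'qpos': [0.543, 0.552, 1.705, -0.0, 0.886, 0.496], 'eef_pos': [549.606, 333.627, 48.092], 'tcp_rot': [-3.141, 0.0, 1.618], 'contact_force': [-0.282, -0.145, -6.611], 'wrist_torque': [-0.162, -0.058, 0.014], 'grasp_force': 83.963, 'opening': 0.558}
{'clock': 3.5, 'qpos': [0.543, 0.552, 1.705, -0.0, 0.886, 0.496], 'eef_pos': [549.662, 333.678, 48.178], 'tcp_rot': [-3.141, 0.0, 1.618], 'contact_force': [-0.394, 0.407, -6.358], 'wrist_torque': [-0.189, 0.008, -0.002], 'grasp_force': 83.965, 'opening': 0.554}
{'clock': 3.55, 'qpos': [0.543, 0.551, 1.705, 0.0, 0.886, 0.496], 'eef_pos': [549.732, 333.695, 48.259], 'tcp_rot': [-3.141, 0.0, 1.618], 'contact_force': [0.038, 0.569, -6.554], 'wrist_torque': [-0.091, 0.008, 0.031], 'grasp_force': 83.964, 'opening': 0.555}
```

Loaded, the moment about world x is about -0.15 Nm, so the weight sits about 23 mm towards +y, and that is the heavy end. I'll set the column down and regrip 30 mm towards the light end.

arm_command(
  deltas=[
    {"hand": 40,"tx": 0,"ty": 0,"tz": 20,"wx": 0,"wy": 0,"wz": 0},
    {"hand": 40,"tx": 0,"ty": 0,"tz": 14,"wx": 0,"wy": 0,"wz": 0},
    {"hand": 40,"tx": 0,"ty": 0,"tz": 5.5,"wx": 0,"wy": 0,"wz": 0},
    {"hand": 40,"tx": 0,"ty": 0,"tz": 0,"wx": 0,"wy": 0,"wz": 0},
    {"hand": 75,"tx": 0,"ty": 0,"tz": 0,"wx": 0,"wy": 0,"wz": 0},
    {"hand": 75,"tx": 0,"ty": 0,"tz": 0,"wx": 0,"wy": 0,"wz": 0},
    {"hand": 75,"tx": -15,"ty": 0,"tz": 0,"wx": 0,"wy": 0,"wz": 0},
    {"hand": 75,"tx": -15,"ty": 0,"tz": 0,"wx": 0,"wy": 0,"wz": 0},
  ],
)

```text
clock: 4.55
eef_pos: [551.2, 302.7, 8.9]
tcp_rot: [-3.141, 0.0, 1.618]
contact_force: [0.7, 0.5, -0.2]
opening: 0.878
grasp_force: 0.0
```

arm_command(
  deltas=[
    {"hand": 75,"tx": 0,"ty": 0,"tz": 0,"wx": 0,"wy": 0,"wz": 0},
    {"hand": 40,"tx": 0,"ty": 0,"tz": 0,"wx": 0,"wy": 0,"wz": 0},
    {"hand": 40,"tx": 0,"ty": 0,"tz": 0,"wx": 0,"wy": 0,"wz": 0},
    {"hand": 40,"tx": 0,"ty": 0,"tz": 0,"wx": 0,"wy": 0,"wz": 0},
    {"hand": 40,"tx": 0,"ty": 0,"tz": 0,"wx": 0,"wy": 0,"wz": 0},
    {"hand": 40,"tx": 0,"ty": 0,"tz": -15,"wx": 0,"wy": 0,"wz": 0},
    {"hand": 40,"tx": 0,"ty": 0,"tz": -30,"wx": 0,"wy": 0,"wz": 0},
    {"hand": 40,"tx": 0,"ty": 0,"tz": -40,"wx": 0,"wy": 0,"wz": 0},
  ],
  squeeze=115,
)

```text
clock: 5.55
eef_pos: [549.9, 303.3, 93.9]
tcp_rot: [-3.138, 0.002, 1.618]
contact_force: [1.3, 0.7, -6.6]
opening: 0.542
grasp_force: 120.0
```

arm_command(
  deltas=[
    {"hand": 40,"tx": 0,"ty": 0,"tz": -50,"wx": 0,"wy": 0,"wz": 0},
    {"hand": 40,"tx": 0,"ty": 0,"tz": -50,"wx": 0,"wy": 0,"wz": 0},
    {"hand": 40,"tx": 0,"ty": 0,"tz": -25,"wx": 0,"wy": 0,"wz": 0},
    {"hand": 40,"tx": 0,"ty": 0,"tz": 0,"wx": 0,"wy": 0,"wz": 0},
    {"hand": 40,"tx": 0,"ty": 0,"tz": 0,"wx": 0,"wy": 0,"wz": 0},
    {"hand": 40,"tx": 0,"ty": 0,"tz": 0,"wx": 0,"wy": 0,"wz": 0},
  ],
)

```text
clock: 6.3
eef_pos: [550.2, 303.3, 217.1]
tcp_rot: [-3.138, 0.002, 1.618]
contact_force: [-0.4, -0.3, -7.1]
opening: 0.543
grasp_force: 120.0
```

```bash
python3 -c "
from h import *
s=show()
R=Ro.from_euler('xyz',[np.pi,0,1.618]); print(R.as_matrix().round(2))
# final: tool z horizontal along -Y-ish square to base, tool x up or down
"
```

```text
{'clock': 6.3, 'qpos': [0.501, 0.347, 1.608, -0.0, 1.19, 0.454], 'eef_pos': [550.211, 303.284, 217.062], 'tcp_rot': [-3.138, 0.002, 1.618], 'contact_force': [-0.377, -0.317, -7.072], 'wrist_torque': [-0.334, 0.053, -0.005], 'grasp_force': 119.981, 'opening': 0.543}
[[-0.05  1.    0.  ]
 [ 1.    0.05  0.  ]
 [ 0.    0.   -1.  ]]
```

arm_command(
  deltas=[
    {"hand": 40,"tx": -25,"ty": 0,"tz": 0,"wx": 0,"wy": -0.13,"wz": -0.02},
    {"hand": 40,"tx": -25,"ty": 0,"tz": 0,"wx": 0,"wy": -0.13,"wz": -0.02},
    {"hand": 40,"tx": -25,"ty": 0,"tz": 0,"wx": 0,"wy": -0.13,"wz": -0.02},
    {"hand": 40,"tx": -25,"ty": 0,"tz": 0,"wx": 0,"wy": -0.13,"wz": -0.02},
  ],
)

```text
clock: 6.8
eef_pos: [558.6, 206.8, 237.3]
tcp_rot: [-3.116, 0.523, 1.707]
contact_force: [-0.1, -0.1, -8.2]
opening: 0.539
grasp_force: 120.1
```

```bash
python3 -c "
from h import *
s=show()
a=.128
R1=Ro.from_matrix(np.array([[0,0,-1],[np.cos(a),np.sin(a),0],[np.sin(a),-np.cos(a),0]]).T)
plan(s['eef_pos'],s['tcp_rot'],[577,100,230],R1,8)
"
```

```text
{'clock': 6.8, 'qpos': [0.623, 0.434, 1.546, -0.447, 1.461, 0.611], 'eef_pos': [558.6, 206.752, 237.315], 'tcp_rot': [-3.116, 0.523, 1.707], 'contact_force': [-0.148, -0.132, -8.174], 'wrist_torque': [0.578, 0.066, 0.025], 'grasp_force': 120.076, 'opening': 0.539}
[{"hand": 0, "tx": -11.3, "ty": 0.7, "tz": 7.5, "wx": -0.0019, "wy": -0.131, "wz": 0.0022}, {"hand": 0, "tx": -10.2, "ty": 0.7, "tz": 8.9, "wx": -0.0019, "wy": -0.131, "wz": 0.0022}, {"hand": 0, "tx": -8.9, "ty": 0.7, "tz": 10.2, "wx": -0.0019, "wy": -0.131, "wz": 0.0022}, {"hand": 0, "tx": -7.5, "ty": 0.7, "tz": 11.3, "wx": -0.0019, "wy": -0.131, "wz": 0.0022}, {"hand": 0, "tx": -6.0, "ty": 0.7, "tz": 12.2, "wx": -0.0019, "wy": -0.131, "wz": 0.0022}, {"hand": 0, "tx": -4.3, "ty": 0.6, "tz": 12.8, "wx": -0.0019, "wy": -0.131, "wz": 0.0022}, {"hand": 0, "tx": -2.6, "ty": 0.6, "tz": 13.3, "wx": -0.0019, "wy": -0.131, "wz": 0.0022}, {"hand": 0, "tx": -0.9, "ty": 0.6, "tz": 13.5, "wx": -0.0019, "wy": -0.131, "wz": 0.0022}]
```

Joint 4 would pass its -1.3 limit with the tool fully horizontal. I'll put the column back and regrip with the tool pre-tilted about 0.4 rad, so it needs less tilt later.

```bash
python3 -c "
from h import *
from rig import imaging
imaging.grab_frame('top');imaging.grab_frame('top')
s=show()
plan(s['eef_pos'],s['tcp_rot'],[550.2,303.3,60],Ro.from_euler('xyz',[np.pi,0,1.618]),7)
"
```

```text
{'clock': 6.9, 'qpos': [0.624, 0.435, 1.546, -0.445, 1.46, 0.61], 'eef_pos': [558.034, 207.399, 236.253], 'tcp_rot': [-3.114, 0.522, 1.709], 'contact_force': [-0.675, 2.502, -8.483], 'wrist_torque': [0.944, 0.104, -0.017], 'grasp_force': 120.164, 'opening': 0.541}
[{"hand": 0, "tx": 24.4, "ty": 1.2, "tz": 15.0, "wx": -0.0004, "wy": 0.0746, "wz": 0.0117}, {"hand": 0, "tx": 23.3, "ty": 0.9, "tz": 16.7, "wx": -0.0004, "wy": 0.0746, "wz": 0.0117}, {"hand": 0, "tx": 22.0, "ty": 0.6, "tz": 18.4, "wx": -0.0004, "wy": 0.0746, "wz": 0.0117}, {"hand": 0, "tx": 20.5, "ty": 0.4, "tz": 20.0, "wx": -0.0004, "wy": 0.0746, "wz": 0.0117}, {"hand": 0, "tx": 19.0, "ty": 0.1, "tz": 21.5, "wx": -0.0004, "wy": 0.0746, "wz": 0.0117}, {"hand": 0, "tx": 17.3, "ty": -0.1, "tz": 22.9, "wx": -0.0004, "wy": 0.0746, "wz": 0.0117}, {"hand": 0, "tx": 15.6, "ty": -0.3, "tz": 24.1, "wx": -0.0004, "wy": 0.0746, "wz": 0.0117}]
```

arm_command(
  deltas=[
    {"hand": 40,"tx": 24.4,"ty": 1.2,"tz": 15,"wx": 0,"wy": 0.0746,"wz": 0.0117},
    {"hand": 40,"tx": 23.3,"ty": 0.9,"tz": 16.7,"wx": 0,"wy": 0.0746,"wz": 0.0117},
    {"hand": 40,"tx": 22,"ty": 0.6,"tz": 18.4,"wx": 0,"wy": 0.0746,"wz": 0.0117},
    {"hand": 40,"tx": 20.5,"ty": 0.4,"tz": 20,"wx": 0,"wy": 0.0746,"wz": 0.0117},
    {"hand": 40,"tx": 19,"ty": 0.1,"tz": 21.5,"wx": 0,"wy": 0.0746,"wz": 0.0117},
    {"hand": 40,"tx": 17.3,"ty": -0.1,"tz": 22.9,"wx": 0,"wy": 0.0746,"wz": 0.0117},
    {"hand": 40,"tx": 15.6,"ty": -0.3,"tz": 24.1,"wx": 0,"wy": 0.0746,"wz": 0.0117},
    {"hand": 40,"tx": 0,"ty": 0,"tz": 0,"wx": 0,"wy": 0,"wz": 0},
  ],
)

```text
clock: 7.9
eef_pos: [550.1, 302.1, 60.4]
tcp_rot: [-3.138, -0.002, 1.614]
contact_force: [0.0, -0.9, -6.9]
opening: 0.547
grasp_force: 120.3
```

arm_command(
  deltas=[
    {"hand": 40,"tx": 0,"ty": 0,"tz": 0,"wx": 0,"wy": 0,"wz": 0},
    {"hand": 40,"tx": 0,"ty": 0,"tz": 0,"wx": 0,"wy": 0,"wz": 0},
  ],
)

```text
clock: 8.15
eef_pos: [552.3, 304.0, 63.5]
tcp_rot: [3.139, -0.003, 1.616]
contact_force: [0.1, -0.1, -7.1]
opening: 0.544
grasp_force: 120.3
```

```bash
python3 -c "
from h import *
from rig import imaging
import cv2
f=imaging.grab_frame('scene'); s=show()
cv2.imwrite('pics/s1.png',cv2.resize(f['image'][200:380,240:440,::-1],None,fx=3,fy=3,interpolation=cv2.INTER_CUBIC))
"
```

```text
{'clock': 8.2, 'qpos': [0.5, 0.514, 1.73, 0.002, 0.895, 0.453], 'eef_pos': [552.191, 304.004, 63.451], 'tcp_rot': [3.14, -0.003, 1.616], 'contact_force': [0.126, -0.378, -6.208], 'wrist_torque': [-0.343, -0.026, 0.01], 'grasp_force': 120.236, 'opening': 0.54}
```

View pics/s1.png

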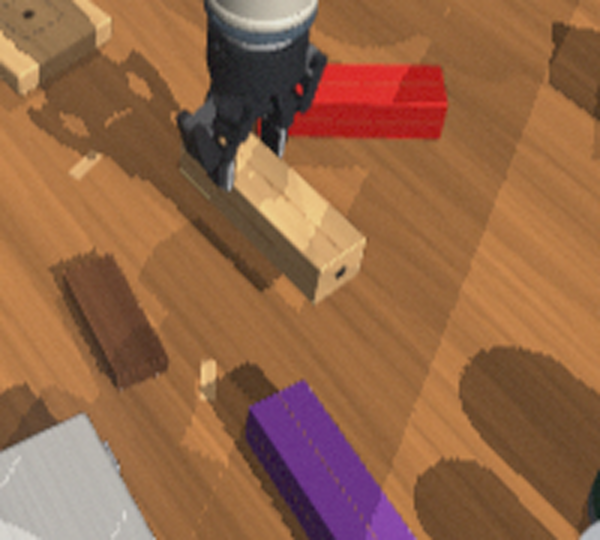

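The column hangs level in the grip, with its heavy end face at (340,270) in the crop. Next I'll set it down, open, tilt and regrip.

arm_command(
  deltas=[
    {"hand": 40,"tx": 0,"ty": 0,"tz": 30,"wx": 0,"wy": 0,"wz": 0},
    {"hand": 40,"tx": 0,"ty": 0,"tz": 18,"wx": 0,"wy": 0,"wz": 0},
    {"hand": 40,"tx": 0,"ty": 0,"tz": 4,"wx": 0,"wy": 0,"wz": 0},
    {"hand": 40,"tx": 0,"ty": 0,"tz": 2,"wx": 0,"wy": 0,"wz": 0},
    {"hand": 40,"tx": 0,"ty": 0,"tz": 0.5,"wx": 0,"wy": 0,"wz": 0},
    {"hand": 40,"tx": 0,"ty": 0,"tz": 0,"wx": 0,"wy": 0,"wz": 0},
    {"hand": 40,"tx": 0,"ty": 0,"tz": 0,"wx": 0,"wy": 0,"wz": 0},
  ],
)

```text
clock: 9.07
eef_pos: [550.6, 303.1, 10.1]
tcp_rot: [-3.14, -0.001, 1.616]
contact_force: [-9.2, -6.7, 14.6]
opening: 0.544
grasp_force: 122.7
```

arm_command(
  deltas=[
    {"hand": 80,"tx": 0,"ty": 0,"tz": 0,"wx": 0,"wy": 0,"wz": 0},
    {"hand": 80,"tx": 0,"ty": 0,"tz": 0,"wx": 0,"wy": 0,"wz": 0},
    {"hand": 80,"tx": 0,"ty": 0,"tz": -1,"wx": 0,"wy": 0.1,"wz": 0},
    {"hand": 80,"tx": 0,"ty": 0,"tz": -1,"wx": 0,"wy": 0.1,"wz": 0},
    {"hand": 80,"tx": 0,"ty": 0,"tz": -1,"wx": 0,"wy": 0.1,"wz": 0},
    {"hand": 80,"tx": 0,"ty": 0,"tz": -1,"wx": 0,"wy": 0.1,"wz": 0},
    {"hand": 80,"tx": 0,"ty": 0,"tz": 0,"wx": 0,"wy": 0,"wz": 0},
    {"hand": 80,"tx": 0,"ty": 0,"tz": 0,"wx": 0,"wy": 0,"wz": 0},
  ],
)

```text
clock: 10.07
eef_pos: [552.1, 303.1, 12.0]
tcp_rot: [3.141, -0.4, 1.616]
contact_force: [-0.6, 0.1, 0.2]
opening: 0.936
grasp_force: 0.0
```

```bash
python3 -c "
from h import *
show()
"
```

```text
{'clock': 10.075, 'qpos': [0.274, 0.574, 1.872, 0.629, 0.701, -0.259], 'eef_pos': [552.098, 303.071, 12.026], 'tcp_rot': [3.141, -0.4, 1.616], 'contact_force': [-0.599, 0.141, 0.16], 'wrist_torque': [-0.193, -0.003, 0.001], 'grasp_force': 0.0, 'opening': 0.936}
```

arm_command(
  deltas=[
    {"hand": 40,"tx": 0,"ty": 0,"tz": 0,"wx": 0,"wy": 0,"wz": 0},
    {"hand": 40,"tx": 0,"ty": 0,"tz": 0,"wx": 0,"wy": 0,"wz": 0},
    {"hand": 40,"tx": 0,"ty": 0,"tz": 0,"wx": 0,"wy": 0,"wz": 0},
    {"hand": 40,"tx": 0,"ty": 0,"tz": 0,"wx": 0,"wy": 0,"wz": 0},
    {"hand": 40,"tx": 0,"ty": 0,"tz": 0,"wx": 0,"wy": 0,"wz": 0},
  ],
  squeeze=115,
)

```text
clock: 10.7
eef_pos: [551.4, 303.5, 12.8]
tcp_rot: [3.141, -0.402, 1.618]
contact_force: [-2.7, -3.2, 10.4]
opening: 0.549
grasp_force: 116.9
```

arm_command(
  deltas=[
    {"hand": 40,"tx": 7.8,"ty": 0,"tz": -18.4,"wx": 0,"wy": 0,"wz": 0},
    {"hand": 40,"tx": 15.6,"ty": 0,"tz": -36.8,"wx": 0,"wy": 0,"wz": 0},
    {"hand": 40,"tx": 19.5,"ty": 0,"tz": -46,"wx": 0,"wy": 0,"wz": 0},
    {"hand": 40,"tx": 19.5,"ty": 0,"tz": -46,"wx": 0,"wy": 0,"wz": 0},
    {"hand": 40,"tx": 15.6,"ty": 0,"tz": -36.8,"wx": 0,"wy": 0,"wz": 0},
    {"hand": 40,"tx": 0,"ty": 0,"tz": 0,"wx": 0,"wy": 0,"wz": 0},
    {"hand": 40,"tx": 0,"ty": 0,"tz": 0,"wx": 0,"wy": 0,"wz": 0},
  ],
)

```text
clock: 11.58
eef_pos: [550.0, 302.1, 209.6]
tcp_rot: [-3.139, -0.4, 1.616]
contact_force: [-0.6, -0.7, -7.5]
opening: 0.546
grasp_force: 119.9
```

```bash
python3 -c "
from h import *
s=show()
a=.128
c,sn=np.cos(a),np.sin(a)
Rv=Ro.from_matrix(np.array([[0,0,-1],[c,sn,0],[sn,-c,0]]).T)
R1=Rv*Ro.from_rotvec([0,.4,0]); print(R1.as_matrix().round(2))
plan(s['eef_pos'],s['tcp_rot'],[577,100,230],R1,8)
"
```

```text
{'clock': 11.575, 'qpos': [0.273, 0.305, 1.756, 0.457, 1.037, 0.0], 'eef_pos': [549.963, 302.096, 209.624], 'tcp_rot': [-3.139, -0.4, 1.616], 'contact_force': [-0.554, -0.706, -7.533], 'wrist_torque': [-1.121, 0.003, -0.057], 'grasp_force': 119.856, 'opening': 0.546}
[[-0.05  0.99  0.12]
 [ 0.39  0.13 -0.91]
 [-0.92  0.   -0.39]]
[{"hand": 0, "tx": -22.4, "ty": 2.2, "tz": -12.2, "wx": -0.0046, "wy": -0.1963, "wz": -0.0105}, {"hand": 0, "tx": -24.4, "ty": 2.0, "tz": -7.6, "wx": -0.0046, "wy": -0.1963, "wz": -0.0105}, {"hand": 0, "tx": -25.4, "ty": 1.8, "tz": -2.7, "wx": -0.0046, "wy": -0.1963, "wz": -0.0105}, {"hand": 0, "tx": -25.5, "ty": 1.5, "tz": 2.3, "wx": -0.0046, "wy": -0.1963, "wz": -0.0105}, {"hand": 0, "tx": -24.5, "ty": 1.2, "tz": 7.2, "wx": -0.0046, "wy": -0.1963, "wz": -0.0105}, {"hand": 0, "tx": -22.7, "ty": 0.9, "tz": 11.9, "wx": -0.0046, "wy": -0.1963, "wz": -0.0105}, {"hand": 0, "tx": -19.9, "ty": 0.6, "tz": 16.1, "wx": -0.0046, "wy": -0.1963, "wz": -0.0105}, {"hand": 0, "tx": -16.4, "ty": 0.4, "tz": 19.7, "wx": -0.0046, "wy": -0.1963, "wz": -0.0105}]
```

```bash
cat >> h.py <<'E'
a=.128
Rv=Ro.from_matrix(np.array([[0,0,-1],[np.cos(a),np.sin(a),0],[np.sin(a),-np.cos(a),0]]).T)
R1=Rv*Ro.from_rotvec([0,.4,0])
E
python3 -c "
from h import *
s=show()
plan(s['eef_pos'],s['tcp_rot'],[577,60,230],R1,14)
"
```

```text
{'clock': 11.575, 'qpos': [0.273, 0.305, 1.756, 0.457, 1.037, 0.0], 'eef_pos': [549.963, 302.096, 209.624], 'tcp_rot': [-3.139, -0.4, 1.616], 'contact_force': [-0.554, -0.706, -7.533], 'wrist_torque': [-1.121, 0.003, -0.057], 'grasp_force': 119.856, 'opening': 0.546}
[{"hand": 0, "tx": -15.4, "ty": 1.1, "tz": -8.1, "wx": -0.0026, "wy": -0.1122, "wz": -0.006}, {"hand": 0, "tx": -16.2, "ty": 1.1, "tz": -6.3, "wx": -0.0026, "wy": -0.1122, "wz": -0.006}, {"hand": 0, "tx": -16.9, "ty": 1.0, "tz": -4.5, "wx": -0.0026, "wy": -0.1122, "wz": -0.006}, {"hand": 0, "tx": -17.3, "ty": 0.9, "tz": -2.6, "wx": -0.0026, "wy": -0.1122, "wz": -0.006}, {"hand": 0, "tx": -17.4, "ty": 0.8, "tz": -0.6, "wx": -0.0026, "wy": -0.1122, "wz": -0.006}, {"hand": 0, "tx": -17.4, "ty": 0.7, "tz": 1.4, "wx": -0.0026, "wy": -0.1122, "wz": -0.006}, {"hand": 0, "tx": -17.1, "ty": 0.6, "tz": 3.3, "wx": -0.0026, "wy": -0.1122, "wz": -0.006}, {"hand": 0, "tx": -16.7, "ty": 0.5, "tz": 5.2, "wx": -0.0026, "wy": -0.1122, "wz": -0.006}, {"hand": 0, "tx": -16.0, "ty": 0.3, "tz": 7.0, "wx": -0.0026, "wy": -0.1122, "wz": -0.006}, {"hand": 0, "tx": -15.1, "ty": 0.2, "tz": 8.8, "wx": -0.0026, "wy": -0.1122, "wz": -0.006}, {"hand": 0, "tx": -14.0, "ty": 0.1, "tz": 10.4, "wx": -0.0026, "wy": -0.1122, "wz": -0.006}, {"hand": 0, "tx": -12.8, "ty": 0.0, "tz": 11.9, "wx": -0.0026, "wy": -0.1122, "wz": -0.006}, {"hand": 0, "tx": -11.4, "ty": -0.1, "tz": 13.3, "wx": -0.0026, "wy": -0.1122, "wz": -0.006}, {"hand": 0, "tx": -9.8, "ty": -0.2, "tz": 14.5, "wx": -0.0026, "wy": -0.1122, "wz": -0.006}]
```

arm_command(
  deltas=[
    {"hand": 40,"tx": -15.4,"ty": 1.1,"tz": -8.1,"wx": -0.0026,"wy": -0.1122,"wz": -0.006},
    {"hand": 40,"tx": -16.2,"ty": 1.1,"tz": -6.3,"wx": -0.0026,"wy": -0.1122,"wz": -0.006},
    {"hand": 40,"tx": -16.9,"ty": 1.0,"tz": -4.5,"wx": -0.0026,"wy": -0.1122,"wz": -0.006},
    {"hand": 40,"tx": -17.3,"ty": 0.9,"tz": -2.6,"wx": -0.0026,"wy": -0.1122,"wz": -0.006},
    {"hand": 40,"tx": -17.4,"ty": 0.8,"tz": -0.6,"wx": -0.0026,"wy": -0.1122,"wz": -0.006},
    {"hand": 40,"tx": -17.4,"ty": 0.7,"tz": 1.4,"wx": -0.0026,"wy": -0.1122,"wz": -0.006},
    {"hand": 40,"tx": -17.1,"ty": 0.6,"tz": 3.3,"wx": -0.0026,"wy": -0.1122,"wz": -0.006},
  ],
)

```text
clock: 12.45
eef_pos: [563.6, 181.2, 218.8]
tcp_rot: [3.126, 0.388, 1.651]
contact_force: [-0.1, -0.1, -7.9]
opening: 0.542
grasp_force: 120.0
```

arm_command(
  deltas=[
    {"hand": 40,"tx": -16.7,"ty": 0.5,"tz": 5.2,"wx": -0.0026,"wy": -0.1122,"wz": -0.006},
    {"hand": 40,"tx": -16.0,"ty": 0.3,"tz": 7.0,"wx": -0.0026,"wy": -0.1122,"wz": -0.006},
    {"hand": 40,"tx": -15.1,"ty": 0.2,"tz": 8.8,"wx": -0.0026,"wy": -0.1122,"wz": -0.006},
    {"hand": 40,"tx": -14.0,"ty": 0.1,"tz": 10.4,"wx": -0.0026,"wy": -0.1122,"wz": -0.006},
    {"hand": 40,"tx": -12.8,"ty": 0.0,"tz": 11.9,"wx": -0.0026,"wy": -0.1122,"wz": -0.006},
    {"hand": 40,"tx": -11.4,"ty": -0.1,"tz": 13.3,"wx": -0.0026,"wy": -0.1122,"wz": -0.006},
    {"hand": 40,"tx": -9.8,"ty": -0.2,"tz": 14.5,"wx": -0.0026,"wy": -0.1122,"wz": -0.006},
  ],
)

```text
clock: 13.32
eef_pos: [577.5, 60.4, 228.4]
tcp_rot: [-3.136, 1.171, 1.704]
contact_force: [-0.6, -0.1, -7.2]
opening: 0.546
grasp_force: 120.2
```

arm_command(
  deltas=[
    {"hand": 40,"tx": 0,"ty": 0,"tz": 0,"wx": 0,"wy": 0,"wz": 0},
    {"hand": 40,"tx": 0,"ty": 0,"tz": 0,"wx": 0,"wy": 0,"wz": 0},
    {"hand": 40,"tx": 0,"ty": 0,"tz": 0,"wx": 0,"wy": 0,"wz": 0},
  ],
)

```text
clock: 13.7
eef_pos: [578.7, 61.0, 231.8]
tcp_rot: [3.132, 1.167, 1.69]
contact_force: [-0.0, 0.3, -7.1]
opening: 0.547
grasp_force: 120.4
```

```bash
python3 -c "
from h import *
s=show()
R=Ro.from_euler('xyz',s['tcp_rot']); print((R.inv()*R1).as_rotvec().round(4))
plan(s['eef_pos'],s['tcp_rot'],[577,-26,170],R1,8)
"
```

```text
{'clock': 13.7, 'qpos': [0.64, 0.637, 1.663, -0.935, 1.644, 0.864], 'eef_pos': [578.678, 60.998, 231.839], 'tcp_rot': [3.132, 1.167, 1.69], 'contact_force': [-0.023, 0.28, -7.071], 'wrist_torque': [1.652, 0.173, -0.03], 'grasp_force': 120.401, 'opening': 0.547}
[ 0.001  -0.004  -0.0035]
[{"hand": 0, "tx": 2.9, "ty": -1.6, "tz": 12.9, "wx": 0.0001, "wy": -0.0005, "wz": -0.0004}, {"hand": 0, "tx": 2.9, "ty": -1.6, "tz": 12.9, "wx": 0.0001, "wy": -0.0005, "wz": -0.0004}, {"hand": 0, "tx": 2.9, "ty": -1.6, "tz": 12.9, "wx": 0.0001, "wy": -0.0005, "wz": -0.0004}, {"hand": 0, "tx": 2.9, "ty": -1.6, "tz": 12.9, "wx": 0.0001, "wy": -0.0005, "wz": -0.0004}, {"hand": 0, "tx": 2.9, "ty": -1.6, "tz": 12.9, "wx": 0.0001, "wy": -0.0005, "wz": -0.0004}, {"hand": 0, "tx": 2.9, "ty": -1.6, "tz": 12.9, "wx": 0.0001, "wy": -0.0005, "wz": -0.0004}, {"hand": 0, "tx": 2.9, "ty": -1.6, "tz": 12.9, "wx": 0.0001, "wy": -0.0005, "wz": -0.0004}, {"hand": 0, "tx": 2.9, "ty": -1.6, "tz": 12.9, "wx": 0.0001, "wy": -0.0005, "wz": -0.0004}]
```

arm_command(
  deltas=[
    {"hand": 40,"tx": 3.2,"ty": -1.6,"tz": 12.8,"wx": 0,"wy": 0,"wz": 0},
    {"hand": 40,"tx": 3.2,"ty": -1.6,"tz": 12.8,"wx": 0,"wy": 0,"wz": 0},
    {"hand": 40,"tx": 3.2,"ty": -1.6,"tz": 12.8,"wx": 0,"wy": 0,"wz": 0},
    {"hand": 40,"tx": 3.2,"ty": -1.6,"tz": 12.8,"wx": 0,"wy": 0,"wz": 0},
    {"hand": 40,"tx": 3.2,"ty": -1.6,"tz": 12.8,"wx": 0,"wy": 0,"wz": 0},
    {"hand": 40,"tx": 3.2,"ty": -1.6,"tz": 12.8,"wx": 0,"wy": 0,"wz": 0},
    {"hand": 40,"tx": 3.2,"ty": -1.6,"tz": 12.8,"wx": 0,"wy": 0,"wz": 0},
    {"hand": 40,"tx": 3.2,"ty": -1.6,"tz": 12.8,"wx": 0,"wy": -0.004,"wz": -0.003},
  ],
)

```text
clock: 14.7
eef_pos: [576.6, -25.4, 167.6]
tcp_rot: [-3.141, 1.174, 1.7]
contact_force: [0.6, 1.2, -7.3]
opening: 0.541
grasp_force: 120.5
```

arm_command(
  deltas=[
    {"hand": 40,"tx": 0,"ty": 0,"tz": 0,"wx": 0,"wy": 0,"wz": 0},
    {"hand": 40,"tx": 0,"ty": 0,"tz": 0,"wx": 0,"wy": 0,"wz": 0},
    {"hand": 40,"tx": 0,"ty": 0,"tz": 0,"wx": 0,"wy": 0,"wz": 0},
  ],
)

```text
clock: 15.08
eef_pos: [576.9, -24.3, 168.4]
tcp_rot: [3.14, 1.173, 1.699]
contact_force: [-0.1, 0.5, -7.6]
opening: 0.541
grasp_force: 120.3
```

```bash
python3 -c "
from h import *
from rig import imaging
import cv2,pickle
f=imaging.grab_frame('scene'); t=imaging.grab_frame('top'); s=show()
pickle.dump((f,t,s),open('f1.pkl','wb'))
k=dict(interpolation=cv2.INTER_CUBIC)
im=np.zeros((600,790,3),np.uint8)
im[:,:390]=cv2.resize(f['image'][130:250,212:290,::-1],(390,600),**k)
im[:400,390:790]=cv2.resize(t['image'][165:245,265:345,::-1],(400,400),**k)
cv2.imwrite('pics/s2.png',im)
"
```

```text
{'clock': 15.175, 'qpos': [0.532, 0.68, 1.79, -1.018, 1.492, 0.96], 'eef_pos': [576.816, -24.375, 168.339], 'tcp_rot': [3.141, 1.173, 1.699], 'contact_force': [0.237, -0.978, -7.323], 'wrist_torque': [1.654, 0.253, -0.042], 'grasp_force': 120.313, 'opening': 0.541}
```

View pics/s2.png

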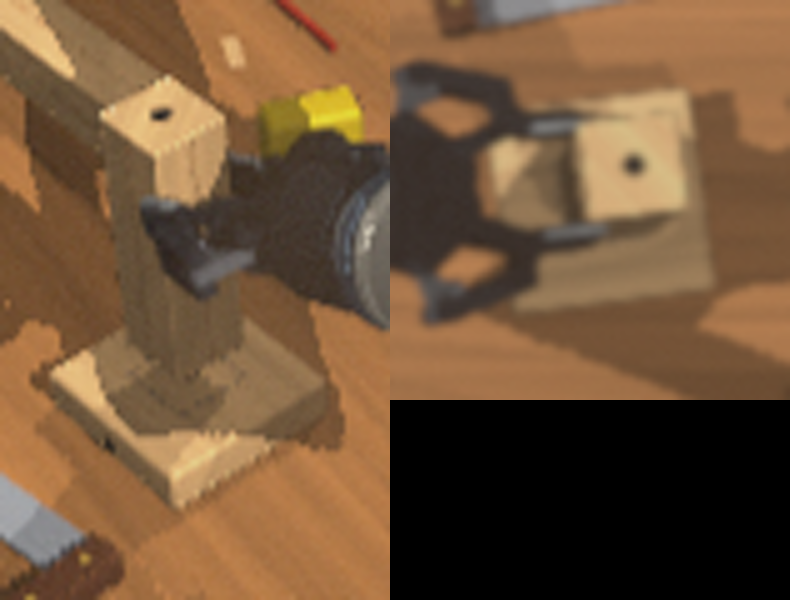

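The column stands upright over the base. In the scene crop its top bore is at (161,114), and in the top panel at (634,166).

```bash
python3 -c "
from h import *
import pickle
from scipy.optimize import least_squares
f,t,s=pickle.load(open('f1.pkl','rb'))
def proj(F,P):
    M=F['world_to_cam'];K=F['mtx'];c=np.atleast_2d(P)@M[:3,:3].T+M[:3,3]
    return np.c_[K[0,2]+K[0,0]*c[:,0]/-c[:,2],K[1,2]+K[1,1]*c[:,1]/c[:,2]]
cs=uncrop([(101,115),(168,75),(226,120),(160,155)],(0,0),5,(212,130))
bs=uncrop([(161,114)],(0,0),5,(212,130)); bt=uncrop([(634,166)],(390,0),5,(265,165))
ct=uncrop([(575,140),(680,115),(690,210),(583,220)],(390,0),5,(265,165))
for n,F,c,b in(('S',f,cs,bs),('T',t,ct,bt)):
  w=ray(F,c,223)[:,:2];e=np.roll(w,-1,0)-w
  print(n,'corners c',w.mean(0).round(1),np.linalg.norm(e,axis=1).round(1),np.arctan2(e[:,1],e[:,0]).round(3),'bore',ray(F,b,223)[0].round(1))
tri=least_squares(lambda p:np.r_[(proj(f,p)-bs)[0],(proj(t,p)-bt)[0]],[575,-10,223]);print('tri',tri.x.round(1),tri.fun.round(2))
R=Ro.from_euler('xyz',s['tcp_rot'])*Ro.from_rotvec([0,-.4,0])
print('col axes',R.as_matrix().round(4))
c=s['eef_pos']+Ro.from_euler('xyz',s['tcp_rot']).apply([32.9,0,.3]);print('pred centre',c)
B=c+85*R.apply([1,0,0]); C=[B+R.apply([0,i,j]) for i in(-25,25) for j in(-25,25)]
print('pred bottom corners px in crop',((proj(f,C)-[212,130]+.5)*5-.5).round())
C=[c-85*R.apply([1,0,0])+R.apply([0,i,j]) for i in(-25,25) for j in(-25,25)]
print('pred top corners',((proj(f,C)-[212,130]+.5)*5-.5).round())
print('base bore T at z30 now? pred col foot xy',B)
"
```

```text
S corners c [573.5 -14.5] [48.6 52.1 44.4 48.1] [-2.945  1.662  0.113 -1.396] bore [573.8 -16.7 223. ]
T corners c [573.2 -10.9] [54.8 48.5 54.4 40.8] [-1.333 -3.043  1.667  0.097] bore [575.9 -11.9 223. ]
tri [575.9 -11.8 227. ] [ 0.19  0.02  0.1  -0.15]
col axes [[ 7.000e-04  9.917e-01  1.288e-01]
 [-2.600e-03  1.288e-01 -9.917e-01]
 [-1.000e+00  3.000e-04  2.700e-03]]
pred centre [575.222024  -12.0233109 137.8856754]
pred bottom corners px in crop [[242. 350.]
 [189. 307.]
 [176. 391.]
 [123. 346.]]
pred top corners [[230. 121.]
 [171.  79.]
 [156. 162.]
 [ 98. 118.]]
base bore T at z30 now? pred col foot xy [575.27915581 -12.24653013  52.8859877 ]
```

arm_command(
  deltas=[
    {"hand": 40,"tx": 4.6,"ty": -0.5,"tz": 0.6,"wx": 0,"wy": 0,"wz": 0},
    {"hand": 40,"tx": 4.1,"ty": 0,"tz": 1.8,"wx": 0,"wy": 0,"wz": 0},
    {"hand": 40,"tx": 4.1,"ty": 0,"tz": 1.8,"wx": 0,"wy": 0,"wz": 0},
    {"hand": 40,"tx": 3.7,"ty": 0,"tz": 1.6,"wx": 0,"wy": 0,"wz": 0},
    {"hand": 40,"tx": 1.4,"ty": 0,"tz": 0.6,"wx": 0,"wy": 0,"wz": 0},
    {"hand": 40,"tx": 0,"ty": 0,"tz": 0,"wx": 0,"wy": 0,"wz": 0},
    {"hand": 40,"tx": 0,"ty": 0,"tz": 0,"wx": 0,"wy": 0,"wz": 0},
    {"hand": 40,"tx": 0,"ty": 0,"tz": 0,"wx": 0,"wy": 0,"wz": 0},
  ],
)

```text
clock: 16.18
eef_pos: [576.0, -23.8, 149.3]
tcp_rot: [-3.141, 1.174, 1.7]
contact_force: [0.5, 0.2, -6.5]
opening: 0.542
grasp_force: 120.4
```

```bash
python3 -c "
from h import *
from rig import imaging
import cv2,pickle
f=imaging.grab_frame('scene'); t=imaging.grab_frame('top'); s=show()
pickle.dump((f,t,s),open('f2.pkl','wb'))
k=dict(interpolation=cv2.INTER_CUBIC)
im=np.zeros((600,790,3),np.uint8)
im[:,:390]=cv2.resize(f['image'][130:250,212:290,::-1],(390,600),**k)
im[:400,390:790]=cv2.resize(t['image'][165:245,265:345,::-1],(400,400),**k)
cv2.imwrite('pics/s3.png',im)
"
```

```text
{'clock': 16.275, 'qpos': [0.533, 0.711, 1.791, -1.019, 1.477, 0.987], 'eef_pos': [575.975, -23.804, 149.23], 'tcp_rot': [-3.141, 1.174, 1.7], 'contact_force': [0.293, 0.699, -6.72], 'wrist_torque': [1.641, 0.223, -0.006], 'grasp_force': 120.366, 'opening': 0.544}
```

View pics/s3.png

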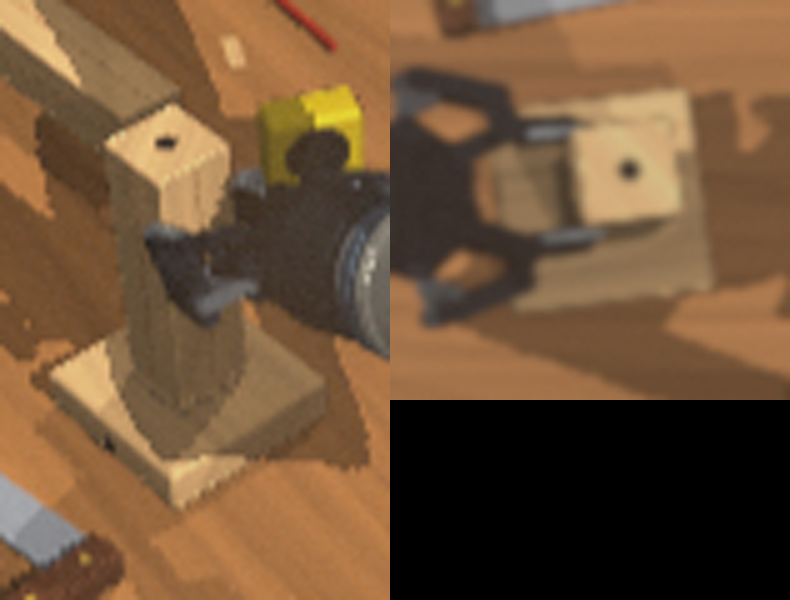

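The column is about 4 mm above the base. Its top bore is at (166,142) in the scene crop and (630,170) in the top panel.

```bash
python3 -c "
from h import *
import pickle,cv2
f,t,s=pickle.load(open('f2.pkl','rb')); d=pickle.load(open('f0.pkl','rb'))
def dark(F,uv,rad=3.2):
    g=cv2.cvtColor(F['image'],cv2.COLOR_RGB2GRAY).astype(float); u,v=uv
    yy,xx=np.mgrid[:420,:560]; m=np.hypot(xx-u,yy-v)<rad; w=np.where(m,np.clip(np.median(g[m])-15-g,0,None),0)
    return [(w*xx).sum()/w.sum(),(w*yy).sum()/w.sum()]
bs=uncrop([(166,142)],(0,0),5,(212,130))[0]; bt=uncrop([(630,170)],(390,0),5,(265,165))[0]
b0t=uncrop([(561,149)],(375,0),5,(270,175))[0]; b0s=uncrop([(572,424)],(400,300),5,(215,180))[0]
for n,F,p,z in(('colS',f,bs,203.8),('colT',t,bt,203.8),('baseS',d['scene'],b0s,30),('baseT',d['top'],b0t,30)):
    q=dark(F,p); print(n,p.round(2),np.round(q,2),ray(F,[q],z)[0].round(2),ray(F,[q],z+3)[0].round(2))
c=s['eef_pos']+Ro.from_euler('xyz',s['tcp_rot']).apply([32.9,0,.3]);print('pred',c)
"
```

```text
colS [244.8 158. ] [244.74 158.15] [573.08 -15.49 203.8 ] [574.86 -12.16 206.8 ]
colT [312.6 198.6] [312.37 198.56] [575.76 -11.05 203.8 ] [575.48 -10.77 206.8 ]
baseS [249.  204.4] [249.01 204.38] [573.26 -13.13  30.  ] [574.7  -10.43  33.  ]
baseT [306.8 204.4] [306.73 204.28] [575.42 -10.45  30.  ] [575.17 -10.21  33.  ]
pred [574.37512238 -11.45670639 118.77547334]
```

arm_command(
  deltas=[
    {"hand": 40,"tx": 1.4,"ty": 0.1,"tz": -0.2,"wx": 0,"wy": 0,"wz": 0},
    {"hand": 40,"tx": 1.1,"ty": 0,"tz": 0.5,"wx": 0,"wy": 0,"wz": 0},
    {"hand": 40,"tx": 0,"ty": 0,"tz": 0,"wx": 0,"wy": 0,"wz": 0},
    {"hand": 40,"tx": 0,"ty": 0,"tz": 0,"wx": 0,"wy": 0,"wz": 0},
  ],
)

```text
clock: 16.77
eef_pos: [575.9, -23.1, 146.7]
tcp_rot: [-3.141, 1.174, 1.7]
contact_force: [-0.8, -0.0, -7.2]
opening: 0.545
grasp_force: 120.4
```

arm_command(
  deltas=[
    {"hand": 40,"tx": 0.5,"ty": 0,"tz": 0.2,"wx": 0,"wy": 0,"wz": 0},
    {"hand": 40,"tx": 0,"ty": 0,"tz": 0,"wx": 0,"wy": 0,"wz": 0},
  ],
)

```text
clock: 17.02
eef_pos: [575.9, -23.1, 146.1]
tcp_rot: [-3.141, 1.174, 1.7]
contact_force: [0.0, 1.1, -7.2]
opening: 0.54
grasp_force: 120.4
```

arm_command(
  deltas=[
    {"hand": 40,"tx": 0.4,"ty": 0,"tz": 0.2,"wx": 0,"wy": 0,"wz": 0},
    {"hand": 40,"tx": 0,"ty": 0,"tz": 0,"wx": 0,"wy": 0,"wz": 0},
  ],
)

```text
clock: 17.27
eef_pos: [576.0, -23.2, 145.7]
tcp_rot: [-3.141, 1.174, 1.7]
contact_force: [0.2, -0.3, -6.6]
opening: 0.548
grasp_force: 120.4
```

arm_command(
  deltas=[
    {"hand": 40,"tx": 0.3,"ty": 0,"tz": 0.1,"wx": 0,"wy": 0,"wz": 0},
    {"hand": 40,"tx": 0,"ty": 0,"tz": 0,"wx": 0,"wy": 0,"wz": 0},
  ],
)

```text
clock: 17.52
eef_pos: [575.9, -23.1, 145.4]
tcp_rot: [-3.141, 1.174, 1.7]
contact_force: [-0.1, 0.3, -6.9]
opening: 0.547
grasp_force: 120.4
```

arm_command(
  deltas=[
    {"hand": 40,"tx": 0.4,"ty": 0,"tz": 0.2,"wx": 0,"wy": 0,"wz": 0},
    {"hand": 40,"tx": 0,"ty": 0,"tz": 0,"wx": 0,"wy": 0,"wz": 0},
  ],
)

```text
clock: 17.77
eef_pos: [575.9, -23.1, 144.9]
tcp_rot: [-3.141, 1.174, 1.7]
contact_force: [-0.1, -1.1, -7.7]
opening: 0.547
grasp_force: 120.4
```

arm_command(
  deltas=[
    {"hand": 40,"tx": 0.3,"ty": 0,"tz": 0.1,"wx": 0,"wy": 0,"wz": 0},
    {"hand": 40,"tx": 0,"ty": 0,"tz": 0,"wx": 0,"wy": 0,"wz": 0},
  ],
)

```text
clock: 18.02
eef_pos: [576.0, -23.1, 144.6]
tcp_rot: [-3.141, 1.174, 1.7]
contact_force: [0.3, 0.4, -7.3]
opening: 0.547
grasp_force: 120.4
```

arm_command(
  deltas=[
    {"hand": 40,"tx": 0.4,"ty": 0,"tz": 0.2,"wx": 0,"wy": 0,"wz": 0},
    {"hand": 40,"tx": 0,"ty": 0,"tz": 0,"wx": 0,"wy": 0,"wz": 0},
  ],
)

```text
clock: 18.27
eef_pos: [576.0, -23.2, 144.2]
tcp_rot: [-3.141, 1.174, 1.7]
contact_force: [-0.4, -0.3, -5.8]
opening: 0.545
grasp_force: 120.4
```

arm_command(
  deltas=[
    {"hand": 40,"tx": 0.3,"ty": 0,"tz": 0.1,"wx": 0,"wy": 0,"wz": 0},
    {"hand": 40,"tx": 0,"ty": 0,"tz": 0,"wx": 0,"wy": 0,"wz": 0},
  ],
)

```text
clock: 18.52
eef_pos: [576.0, -23.1, 144.2]
tcp_rot: [-3.141, 1.174, 1.7]
contact_force: [-1.1, 1.7, -3.9]
opening: 0.543
grasp_force: 120.5
```

arm_command(
  deltas=[
    {"hand": 40,"tx": 0.3,"ty": 0,"tz": 0.1,"wx": 0,"wy": 0,"wz": 0},
    {"hand": 40,"tx": 0,"ty": 0,"tz": 0,"wx": 0,"wy": 0,"wz": 0},
  ],
)

```text
clock: 18.77
eef_pos: [576.0, -23.1, 144.1]
tcp_rot: [3.141, 1.175, 1.699]
contact_force: [-1.9, 1.3, -0.3]
opening: 0.544
grasp_force: 120.7
```

```bash
python3 -c "
from h import *
from rig import imaging
import cv2,pickle
f=imaging.grab_frame('scene'); t=imaging.grab_frame('top'); s=show()
pickle.dump((f,t,s),open('f3.pkl','wb'))
k=dict(interpolation=cv2.INTER_CUBIC)
im=np.zeros((600,790,3),np.uint8)
im[:,:390]=cv2.resize(f['image'][130:250,212:290,::-1],(390,600),**k)
im[:400,390:790]=cv2.resize(t['image'][165:245,265:345,::-1],(400,400),**k)
cv2.imwrite('pics/s4.png',im)
"
```

```text
{'clock': 18.875, 'qpos': [0.535, 0.72, 1.79, -1.019, 1.474, 0.995], 'eef_pos': [575.971, -23.132, 144.065], 'tcp_rot': [-3.142, 1.174, 1.699], 'contact_force': [-1.203, 1.348, 0.995], 'wrist_torque': [0.625, 0.208, -0.208], 'grasp_force': 120.775, 'opening': 0.546}
```

View pics/s4.png

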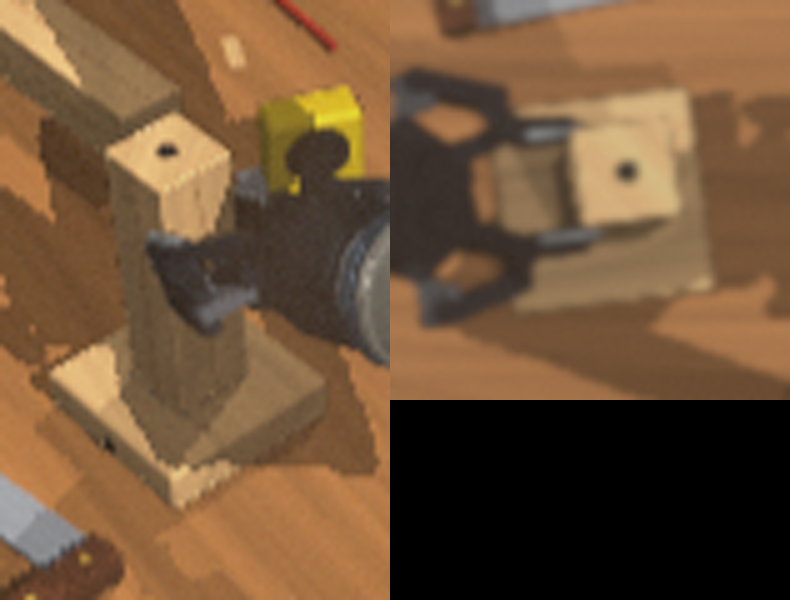

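The foot now rests on the base, with the bores at (167,151) in the scene crop and (628,172) in the top panel. I'll check the centring before letting go.

```bash
cat > chk.py <<'E'
from h import *
import pickle,cv2,sys
f,t,s=pickle.load(open(sys.argv[1],'rb')); d=pickle.load(open('f0.pkl','rb'))
def dark(F,uv,rad=3.2):
    g=cv2.cvtColor(F['image'],cv2.COLOR_RGB2GRAY).astype(float); u,v=uv
    yy,xx=np.mgrid[:420,:560]; m=np.hypot(xx-u,yy-v)<rad; w=np.where(m,np.clip(np.median(g[m])-15-g,0,None),0)
    return [(w*xx).sum()/w.sum(),(w*yy).sum()/w.sum()]
bs=uncrop([(167,151)],(0,0),5,(212,130))[0]; bt=uncrop([(628,172)],(390,0),5,(265,165))[0]
for n,F,p,z in(('colS',f,bs,200),('colT',t,bt,200)):
    q=dark(F,p); print(n,np.round(q,2),ray(F,[q],z)[0].round(2))
E
python3 chk.py f3.pkl; python3 chk.py f3.pkl >/dev/null; python3 - <<'E'
import sys; sys.path.insert(0,'.')
from h import *
import pickle
f=pickle.load(open('f3.pkl','rb'))
# base corners now: visible top-right (688,90) & bottom-right (712,288), bottom-left (519,308)
w=ray(f[1],uncrop([(688,90),(712,288),(519,308)],(390,0),5,(265,165)),30)[:,:2]
print(w.round(1), ((w[0]+w[2])/2).round(1))
E
```

```text
colS [244.95 159.76] [573.96 -13.45 200.  ]
colT [311.9 198.9] [575.24 -10.2  200.  ]
[[639.4 -62. ]
 [523.1 -75.3]
 [511.2  37.4]] [575.3 -12.3]
```

arm_command(
  deltas=[
    {"hand": 55,"tx": 0,"ty": 0,"tz": 0,"wx": 0,"wy": 0,"wz": 0},
    {"hand": 65,"tx": 0,"ty": 0,"tz": 0,"wx": 0,"wy": 0,"wz": 0},
    {"hand": 80,"tx": 0,"ty": 0,"tz": 0,"wx": 0,"wy": 0,"wz": 0},
    {"hand": 80,"tx": 0,"ty": 0,"tz": 0,"wx": 0,"wy": 0,"wz": 0},
  ],
)

```text
clock: 19.38
eef_pos: [576.0, -23.2, 143.6]
tcp_rot: [-3.141, 1.174, 1.7]
contact_force: [-0.7, 0.1, 0.2]
opening: 0.94
grasp_force: 0.0
```

arm_command(
  deltas=[
    {"hand": 80,"tx": 0,"ty": 0,"tz": -5,"wx": 0,"wy": 0,"wz": 0},
    {"hand": 80,"tx": 0,"ty": 0,"tz": -15,"wx": 0,"wy": 0,"wz": 0},
    {"hand": 80,"tx": 0,"ty": 0,"tz": -20,"wx": 0,"wy": 0,"wz": 0},
    {"hand": 80,"tx": 0,"ty": 0,"tz": -30,"wx": 0,"wy": 0,"wz": 0},
    {"hand": 80,"tx": 0,"ty": 0,"tz": -30,"wx": 0,"wy": 0,"wz": 0},
    {"hand": 80,"tx": 0,"ty": 0,"tz": -20,"wx": 0,"wy": 0,"wz": 0},
    {"hand": 80,"tx": 0,"ty": 0,"tz": 0,"wx": 0,"wy": 0,"wz": 0},
    {"hand": 80,"tx": 0,"ty": 0,"tz": 0,"wx": 0,"wy": 0,"wz": 0},
  ],
)

```text
clock: 20.38
eef_pos: [561.5, 86.2, 189.7]
tcp_rot: [-3.139, 1.174, 1.702]
contact_force: [0.5, -0.2, -0.4]
opening: 0.939
grasp_force: 0.0
```

```bash
python3 -c "
from h import *
from rig import imaging
import cv2,pickle
f=imaging.grab_frame('scene'); t=imaging.grab_frame('top'); s=show()
pickle.dump((f,t,s),open('f4.pkl','wb'))
k=dict(interpolation=cv2.INTER_CUBIC)
im=np.zeros((600,790,3),np.uint8)
im[:,:390]=cv2.resize(f['image'][130:250,212:290,::-1],(390,600),**k)
im[:400,390:790]=cv2.resize(t['image'][165:245,265:345,::-1],(400,400),**k)
cv2.imwrite('pics/s5.png',im)
"; python3 chk.py f4.pkl
```

```text
{'clock': 20.475, 'qpos': [0.686, 0.702, 1.666, -0.901, 1.636, 0.934], 'eef_pos': [561.498, 85.672, 189.627], 'tcp_rot': [-3.138, 1.174, 1.702], 'contact_force': [0.301, 0.145, 0.038], 'wrist_torque': [0.481, 0.005, -0.009], 'grasp_force': 0.0, 'opening': 0.938}
colS [245.81 159.66] [571.84 -12.46 200.  ]
colT [311.6  199.64] [573.32  -9.41 200.  ]
```

View pics/s5.png

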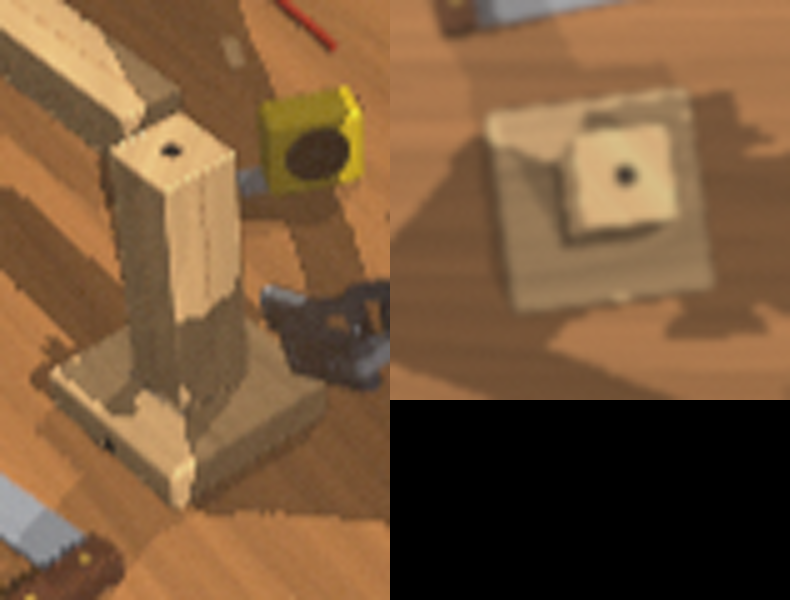

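The column stands free. On release the top bore shifted about 2 mm, so I'll back the arm off and compare the foot with the pencil outline directly.

arm_command(
  deltas=[
    {"hand": 80,"tx": -10,"ty": 0,"tz": -30,"wx": 0,"wy": 0,"wz": 0},
    {"hand": 80,"tx": -10,"ty": 0,"tz": -30,"wx": 0,"wy": 0,"wz": 0},
    {"hand": 80,"tx": -10,"ty": 0,"tz": -30,"wx": 0,"wy": 0,"wz": 0},
    {"hand": 80,"tx": 0,"ty": 0,"tz": 0,"wx": 0,"wy": 0,"wz": 0},
  ],
)

```text
clock: 20.98
eef_pos: [553.1, 158.2, 253.2]
tcp_rot: [3.137, 1.172, 1.696]
contact_force: [0.5, -0.7, -0.4]
opening: 0.939
grasp_force: 0.0
```

```bash
python3 -c "
from h import *
from rig import imaging
import cv2,pickle
fs=[imaging.grab_frame('scene') for _ in range(4)]; ts=[imaging.grab_frame('top') for _ in range(4)]; s=show()
f=dict(fs[0],image=np.mean([x['image'] for x in fs],0).astype(np.uint8)); t=dict(ts[0],image=np.mean([x['image'] for x in ts],0).astype(np.uint8))
pickle.dump((f,t,s),open('f5.pkl','wb'))
d=pickle.load(open('f0.pkl','rb'))
def crop(F):
    c=F['image'][190:230,230:270,::-1]; c=cv2.resize(c,(400,400),interpolation=cv2.INTER_CUBIC).astype(float)
    return np.clip((c-20)*1.6,0,255).astype(np.uint8)
cv2.imwrite('pics/s6.png',np.hstack([crop(f),crop(d['scene'])]))
"; python3 chk.py f5.pkl
```

```text
{'clock': 21.375, 'qpos': [0.771, 0.668, 1.55, -0.855, 1.781, 0.858], 'eef_pos': [552.532, 156.708, 251.977], 'tcp_rot': [-3.138, 1.174, 1.702], 'contact_force': [-0.339, 0.804, 0.57], 'wrist_torque': [0.482, 0.088, -0.047], 'grasp_force': 0.0, 'opening': 0.939}
colS [245.8  159.66] [571.86 -12.47 200.  ]
colT [311.6  199.64] [573.33  -9.41 200.  ]
```

View pics/s6.png

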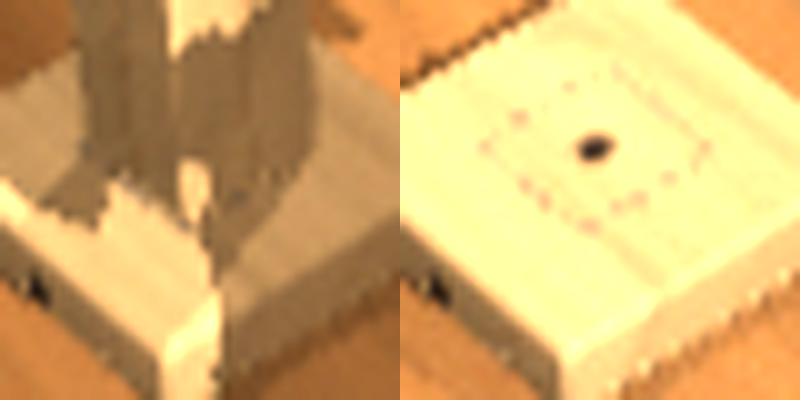

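```bash
python3 - <<'E'
from h import *
import pickle,cv2
f,t,s=pickle.load(open('f5.pkl','rb')); d=pickle.load(open('f0.pkl','rb'))
def face(F,seed,z,tol):
    im=cv2.resize(F['image'],None,fx=4,fy=4,interpolation=cv2.INTER_CUBIC); m=np.zeros((im.shape[0]+2,im.shape[1]+2),np.uint8)
    sd=(int(seed[0]*4),int(seed[1]*4))
    cv2.floodFill(im,m,sd,0,(tol,)*3,(tol,)*3,cv2.FLOODFILL_MASK_ONLY|cv2.FLOODFILL_FIXED_RANGE|(255<<8))
    c=max(cv2.findContours(m[1:-1,1:-1],cv2.RETR_EXTERNAL,cv2.CHAIN_APPROX_NONE)[0],key=cv2.contourArea)[:,0]
    p=(c+.5)/4-.5; w=ray(F,p,z)[:,:2].astype(np.float32); r=cv2.minAreaRect(w); h=cv2.convexHull(w); M=cv2.moments(h)
    return 'rect',np.round(r[0],1),np.round(r[1],1),round(r[2],1),'hull c',round(M['m10']/M['m00'],2),round(M['m01']/M['m00'],2),'area',round(M['m00'])
for tol in(28,40,55):
  print(tol,'colT',face(t,(309,196),200,tol)); print('  colS',face(f,(241,158),200,tol))
  print('  baseT',face(d['top'],(297,195),30,tol)); print('  baseS',face(d['scene'],(240,213),30,tol))
E
```

```text
28 colT ('rect', array([576.2,  12.9]), array([100.3,  53.7]), 83.5, 'hull c', 579.29, 7.56, 'area', 3931)
  colS ('rect', array([572.8, -10.8]), array([49.1, 56.6]), 7.7, 'hull c', 572.54, -9.7, 'area', 2550)
  baseT ('rect', array([574.6,  -9. ]), array([116.8, 116.8]), 7.4, 'hull c', 574.63, -9.04, 'area', 13548)
  baseS ('rect', array([574.9,  -2.2]), array([121. , 135.8]), 7.7, 'hull c', 574.5, -2.77, 'area', 15811)
40 colT ('rect', array([580.1,   7.5]), array([ 66.2, 104.3]), 6.1, 'hull c', 584.41, 2.86, 'area', 5235)
  colS ('rect', array([578.6, -42.1]), array([312.7,  80.1]), 81.7, 'hull c', 586.63, -44.16, 'area', 18500)
  baseT ('rect', array([574.6,  -8.9]), array([118.7, 118.9]), 7.3, 'hull c', 574.57, -9.01, 'area', 14015)
  baseS ('rect', array([577.5,  -1.6]), array([128.2, 138.1]), 7.6, 'hull c', 575.67, -1.55, 'area', 16678)
55 colT ('rect', array([580.1,   7.4]), array([ 68.5, 106.3]), 6.3, 'hull c', 584.52, 2.92, 'area', 5613)
  colS ('rect', array([579. , -42.5]), array([315.2,  81.7]), 81.9, 'hull c', 586.84, -42.5, 'area', 19569)
  baseT ('rect', array([574.6,  -8.3]), array([122. , 122.2]), 7.2, 'hull c', 574.56, -8.63, 'area', 14727)
  baseS ('rect', array([577.2,  -1.8]), array([130.6, 141. ]), 7.8, 'hull c', 575.42, -1.64, 'area', 17263)
```

```bash
python3 -c "
from rig import r
print(r.sign_off())"
```

```text
the job is handed in; nothing more can be done
None
```

The column is standing heavy end down on the base, released and square with its sides; my camera estimate puts it about 2 mm off centre (limit 3 mm), and I handed the job in at about 21 s without nudging it closer, result not reported back.

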